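# Pop the battery out of the blue stirrer with the release key

### The job

The blue stirrer's battery needs charging. Take the red-handled release key from its white stand, push its steel rod down through the slot in the blue stirrer's top until the battery pack springs out at the back, then put the key back upright in the hole of its stand, hanging by its guard as before. Leave the grey stirrer's battery shut in.

Things in the scene. Friction and masses are not known exactly. Their poses are not given: they have to be found in the camera images.
- key_handle (a point): Release key, loose, about 0.12 kg, upright: round red handle 26 mm in diameter, 60 mm tall; below it a round black guard 56 mm in diameter, 8 mm thick; below that a steel rod 10 mm in diameter, 58 mm long. The point is the handle's middle: 38 mm above the guard's underside, 96 mm above the rod's tip. z points up along it. It starts in the stand's hole, the guard lying on the stand.
- key_stand_hole0 (a point): White fixed stand of the key, a block 80 x 80 x 80 mm. The point is the centre of its round hole at the top face, 80 mm above the table; the hole is 31 mm in diameter and 70 mm deep. z points up.
- blue_stirrer_slot (a point): Blue stirrer, fixed, 200 (x) x 140 (y) x 85 mm high; a white plate on its front part stands 6 mm proud. The point: centre of the yellow-framed slot in its rear top, level with the top (85 mm above the table), 65 mm along x from the body's centre. x points to its back, away from the robot, z up. The slot is 28 mm wide (x), 48 mm long (y), straight down; a black latch tab fills it 25 mm down.
- grey_stirrer_slot (a point): The same point of the grey stirrer, which is the same in all but its colour and must be left shut.
- blue_stirrer_battery (a joint): Orange battery pack at the blue stirrer's back: 0 latched in, grows along the stirrer's x. The latch tab in the slot is sprung (under 6 N), frees the pack when pressed 8 mm down and bottoms at 22 mm, so a rod tip 36 to 44 mm below the top does it; a spring then drives the pack out to its stop at 0.03 m, where it stays.
- grey_stirrer_battery (a joint): The same for the grey stirrer.
Things that resemble listed ones, but are neither listed nor needed, are in the scene too. What is shaped like the part that bears key_handle but green or purple is not meant.

How it is judged:
On the way:
1. the blue stirrer's battery springs out while the key's rod is in the blue slot (value of joint blue_stirrer_battery above 0.02 m and horizontal distance between key_handle and blue_stirrer_slot below 0.035 m and z of key_handle in the frame of blue_stirrer_slot below 0.075 m).
At the end, for the whole second after the job is handed in: The blue stirrer's battery is out by more than 20 mm and the grey one's is in (less than 10 mm); the key hangs in its stand by its guard, released: handle centre within 15 mm of the hole's axis, 30 to 46 mm above the stand's top, within 10 degrees of upright (value of joint blue_stirrer_battery above 0.02 m and value of joint grey_stirrer_battery below 0.01 m and horizontal distance between key_handle and key_stand_hole0 below 0.015 m and z of key_handle in the frame of key_stand_hole0 between 0.03 and 0.046 m and angle between key_handle's own z axis and vertical below 0.17 rad); the robot touches nothing.
It fails at once if the grey stirrer's battery is released (value of joint grey_stirrer_battery above 0.01 m).
It also fails if it takes over 38 s, if anything falls off the work surface, if the arm or the gripper's body presses on something with over 40 N, if the wrist force passes 120 N, or if a joint passes its speed limit or range.

### The arm

A 6-joint arm with a two-finger parallel gripper is mounted at the origin on the work surface. World frame = base frame: x ahead of the robot, y to its left, z up, the work surface at z = 0. Lengths are in m, angles in rad, forces in N, time in s.
With the tool pointing down it reaches from about 0.35 to 0.775 m from the base axis. Payload 5.5 kg.
Tool frame: the origin (TCP) lies at the very end of the fingers, on their centre line; the grasp point (between the pads) lies 19 mm behind it (env.grasp_offset is the distance from the TCP to the grasp point, in m); z points along the fingers, x is the direction in which the jaws open and shut, and the axes are right-handed (so a half turn about z gives the same grasp; the last joint's range is limited). The gripper opens to 85 mm and grips with 20 to 120 N. Pads are 22 mm wide; open, the fingers measure 114 mm over their backs; the gripper's body (76 mm by 85 mm) begins 54 mm behind the grasp point. The pads swing forward as they close: fully open they stand 13 mm farther back than shut.
Start: joints at [-1.371, 0.313, 0.046, 1.304, 0, 1.431], TCP at [0.192, -0.542, 0.231] pointing down, gripper open.
Joint ranges: [-2.76, 2.76], [-0.86, 1.69], [-1.03, 1.26], [-2.2, 2.34], [-1.47, 1.5], [-3.14, 3.14]. Speed limits (rad/s): [2.57, 2.57, 3.14, 3.14, 3.14, 3.14].

### API

Orientations are given as a unit quaternion [w, x, y, z].
In Python, from workcell import status, viewer, env gives the robot as it stands.
- The arm moves only by the tool carry_out, never from a script. Its argument "plan" is a list of rows, each an object of numbers: "x", "y", "z": the shift along the tool's x, y, z in m; "ax", "ay", "az": the turn, a rotation vector about the tool's x, y, z in rad; "hand": the opening, from 0 (shut) to 1 (fully open). In form: [{"x": .., "y": .., "z": .., "ax": .., "ay": .., "az": .., "hand": ..}, ...]. A call has 1 to 12 rows; each row is the pose to reach, as a shift and turn from the pose measured when the call began, along the tool's axes at that moment; what a row does not reach only later rows make up. A row lasts 1/12 s, in which the tool goes at most 41.7 mm and 7.16 degrees, less where a joint would pass 70% of its speed; a pose out of reach is approached as far as the arm can. A call with a gripper value outside its range is refused whole. The fingers move at their own pace and stop on an object; "squeeze" is the grip in N (left out, the last holds). Time passes only in rows, so rows that repeat a pose let the fingers close. It gives the time, the measured TCP pose, the force and the opening at its end, in the units of the state.
- status.get_state(): the state, without advancing time (a new reading comes with each control period).
- viewer.read_camera(name): name is "scene" or "top" or "wrist"; returns the picture (384x512x3 uint8, red, green, blue); there is no depth.
- viewer.camera_model(name): a dict with "vfov" (degrees; the focal length in pixels is half the picture's height over the tangent of half this angle, whatever the lens; pixels are square), "cx", "cy" (the principal point, pixels), "T" (4x4, takes a point from camera to world coordinates). Camera axes: x right, y down, z forward; pixel columns grow to the right and rows downward; lengths in m; the calibration is good to about 2 mm. A picture is of the moment at which its call begins: read the wrist's pose just before it. camera_model takes no time and is no camera call; for the wrist camera it gives the pose at the moment of the call.
- env.hand_in(): hands the job in, once; it reports no verdict.
The state is a dict: "clock": time; "joint_pos": joint angles; "qvel": joint speeds; "tau": joint torques, N m; "tcp_pos": TCP position; "orientation": TCP orientation; "wrist_force": force on the tool from outside, world axes, zero at the start; "ft_torque": the same for the moment, N m; "finger_gap": finger opening in m.
Only numpy, scipy, OpenCV 4.12 (cv2) and the standard library are available. Lean on these libraries where they do the work, as an engineer would, in place of code of your own. Each camera call takes 0.05 s, during which the arm holds its last target.

## Working session

There is one attempt and no reset: what is moved stays moved. The work goes in short steps, Python scripts to look and compute and a tool call to move; the robot and the scene stay as the last step left them, time stands still between calls to the robot, and variables do not carry over. Pictures are saved under pics/ and viewed, and the job is handed in when it is done.

Besides the shell and the picture viewer there is one more tool, called after "Emit:" as a command line: name --argument value ..., lists and objects as JSON in quotes. carry_out: Moves the arm, as the interface text tells. Its arguments: {"type":"object","properties":{"plan":{"type":"array"},"squeeze":{"type":"number"}},"required":["plan"]}

```bash
ls; mkdir -p pics
python3 - <<'E'
from workcell import status, viewer, env
import cv2
s=status.get_state();print(s)
for n in ["scene","top"]:
    im=viewer.read_camera(n);cv2.imwrite(f"pics/{n}0.png",im[:,:,::-1]);m=viewer.camera_model(n);print(n,m)
print(env.grasp_offset)
E
```

```text
pics
{'clock': 0.0, 'joint_pos': array([-1.37062946e+00,  3.13970219e-01,  4.49779302e-02,  1.30360865e+00,
       -1.57396460e-05,  1.43119625e+00]), 'qvel': array([-0.00021043, -0.00069714, -0.00061059,  0.00011717,  0.00078163,
       -0.00059894]), 'tau': array([ 6.04411780e-04, -4.80620885e+01,  2.98536891e+01,  1.92417571e-02,
        8.49706908e-06, -6.10279443e-06]), 'tcp_pos': array([ 0.19151153, -0.54162286,  0.23042562]), 'orientation': array([-6.12685695e-04,  8.16476054e-01, -5.77378592e-01, -6.62447583e-04]), 'wrist_force': array([ 0.06156107, -0.07328639, -0.53538767]), 'ft_torque': array([ 0.01369494,  0.0230476 , -0.023601  ]), 'finger_gap': 0.08539370820728666}
scene {'vfov': 55.898198581084905, 'cx': 263.4644081412118, 'cy': 189.50945513273066, 'T': array([[-0.19546034,  0.80794107, -0.55590151,  0.91603253],
       [ 0.98062227,  0.16866265, -0.09966383,  0.04394899],
       [ 0.01323732, -0.56460972, -0.82525186,  0.62548971],
       [ 0.        ,  0.        ,  0.        ,  1.        ]])}
top {'vfov': 44.519589017809125, 'cx': 258.5218403062034, 'cy': 186.77551861612523, 'T': array([[-1.36369857e-02, -9.88667441e-01,  1.49501581e-01,
         4.20693223e-01],
       [-9.99889616e-01,  1.43654062e-02,  3.79346478e-03,
        -9.62979927e-06],
       [-5.89812605e-03, -1.49433347e-01, -9.88754210e-01,
         9.73213333e-01],
       [ 0.00000000e+00,  0.00000000e+00,  0.00000000e+00,
         1.00000000e+00]])}
0.0187
```

View pics/scene0.png

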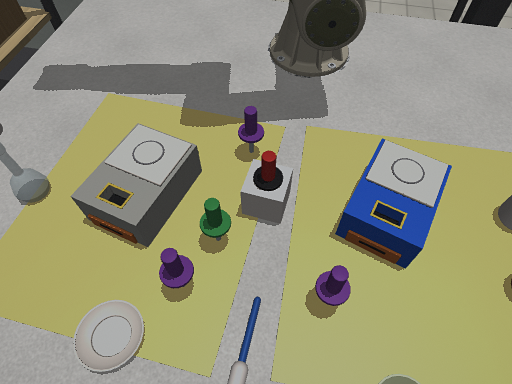

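View pics/top0.png

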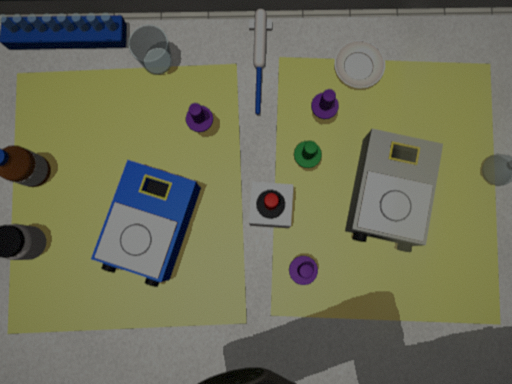

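Candidates for the key in the top image: red (271,201) in the white stand, green (309,153), and purple (199,117), (325,104) and (304,270). I choose the red one. For the stirrer it is blue (slot at 155,187), not grey (404,153). Next I check both in a close crop and measure them.

```bash
cat > h.py <<'E'
import numpy as np,cv2
def ray(m,uv,z):
    f=192/np.tan(np.radians(m['vfov']/2));T=m['T']
    d=T[:3,:3]@np.array([(uv[0]-m['cx'])/f,(uv[1]-m['cy'])/f,1.]);o=T[:3,3]
    return o+d*(z-o[2])/d[2]
def proj(m,p):
    f=192/np.tan(np.radians(m['vfov']/2));T=m['T'];q=T[:3,:3].T@(np.array(p)-T[:3,3])
    return np.array([f*q[0]/q[2]+m['cx'],f*q[1]/q[2]+m['cy']])
E
python3 - <<'E'
import cv2,numpy as np
from h import *
from workcell import viewer
for n,rois in [("top",[(225,165,70,70),(110,150,100,70)]),("scene",[(230,135,75,90),(330,180,110,90)])]:
    im=cv2.imread(f"pics/{n}0.png")
    t=[cv2.resize(im[y:y+h,x:x+w],(400,300),interpolation=cv2.INTER_NEAREST) for x,y,w,h in rois]
    cv2.imwrite(f"pics/{n}crop.png",np.hstack(t))
    m=viewer.camera_model(n)
    hsv=cv2.cvtColor(im,cv2.COLOR_BGR2HSV)
    H,S,V=cv2.split(hsv)
    masks={'red':((H<6)|(H>174))&(S>180)&(V>80),'yel':(H>18)&(H<35)&(S>150)&(V>120),'blue':(H>105)&(H<128)&(S>150)&(V>60)}
    for k,mk in masks.items():
        c,l,st,ce=cv2.connectedComponentsWithStats(mk.astype('uint8'))
        for i in range(1,c):
            if st[i,4]>25:print(n,k,st[i],ce[i].round(1))
E
```

```text
top red [265 193  13  14 139] [271.1 199.6]
top blue [37 17  9  7 30] [40.7 19.8]
top blue [52 17  8  7 31] [55.5 19.9]
top blue [67 17  7  6 28] [69.8 19.5]
top blue [81 17  9  7 33] [84.5 19.8]
top blue [96 16  8  7 33] [99.1 19.2]
top blue [   0   16  122   27 1586] [63.5 34. ]
top blue [256  68   5  46 185] [258.1  90.3]
top blue [  0 150   4  13  44] [  1.3 155.5]
top blue [  92  161  104  121 2948] [153.1 201.4]
scene red [262 151  14  11 117] [268.5 155.8]
scene yel [ 96 183  38  25 155] [114.6 195.3]
scene yel [370 200  37  29 159] [388.3 214.3]
scene blue [ 336  139  115  129 4407] [388.6 216.9]
scene blue [375 203  29  20 228] [389.  212.1]
scene blue [239 297  22  65 428] [249.4 329.5]
```

View pics/topcrop.png

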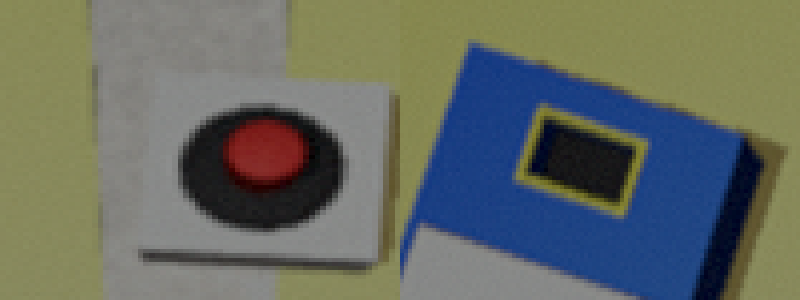

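View pics/scenecrop.png

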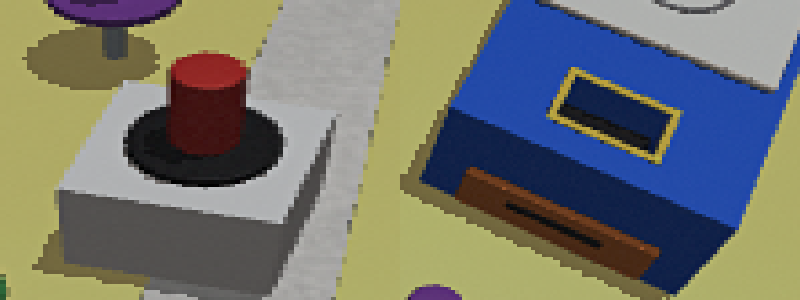

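The crops confirm the choice: one red handle with a black guard, in the white stand, and a blue stirrer with a yellow-framed slot. I now triangulate both.

Run:
```python
from h import *
from workcell import viewer,status
t=viewer.camera_model("top");s=viewer.camera_model("scene")
print("stand",ray(t,(271.1,204.3),.08),ray(s,(267.9,180.9),.08))
print("keytop",ray(t,(271,199.3),.148),ray(s,(268.5,155),.148))
cs=[(145,174),(172,182.2),(166,200.6),(138.75,192.5)];C=np.array([ray(t,c,.085) for c in cs]);print("slot top",C.mean(0))
cs2=[(377.6,200.4),(407.6,213),(401,228.9),(370.7,215.4)];D=np.array([ray(s,c,.085) for c in cs2]);print("slot scene",D.mean(0))
for Q in(C,D):
    print([(np.linalg.norm(Q[i]-Q[(i+1)%4])*1e3).round(1) for i in range(4)], [np.degrees(np.arctan2(*(Q[i]-Q[(i+1)%4])[:2][::-1])).round(1) for i in range(4)])
P=[(251.8,182.5),(292.9,184.8),(290.1,226.4),(249.5,223.3)];Q=np.array([ray(t,c,.08) for c in P]);print(Q)
T=status.get_state()
from scipy.spatial.transform import Rotation as R
q=T['orientation'];print(R.from_quat(q[[1,2,3,0]]).as_matrix().round(4)); 
w=viewer.camera_model("wrist");print(w['T'].round(3),w['vfov'])
```

```text
stand [ 0.52146666 -0.02020141  0.08      ] [ 0.52789952 -0.01765074  0.08      ]
keytop [ 0.52270525 -0.01864427  0.148     ] [ 0.52246965 -0.01926582  0.148     ]
slot top [0.5568635  0.20105389 0.085     ]
slot scene [0.55840279 0.20266976 0.085     ]
[np.float64(54.9), np.float64(37.1), np.float64(55.0), np.float64(37.5)] [np.float64(72.2), np.float64(-17.2), np.float64(-107.3), np.float64(162.7)]
[np.float64(54.4), np.float64(36.3), np.float64(53.8), np.float64(35.6)] [np.float64(-106.9), np.float64(161.0), np.float64(72.3), np.float64(-18.2)]
[[ 0.56427605  0.01626652  0.08      ]
 [ 0.55863487 -0.06284914  0.08      ]
 [ 0.47871024 -0.05556248  0.08      ]
 [ 0.48568553  0.02154915  0.08      ]]
[[ 3.333e-01 -9.428e-01 -3.000e-04]
 [-9.428e-01 -3.333e-01  1.600e-03]
 [-1.600e-03 -2.000e-04 -1.000e+00]]
[[ 0.333 -0.902 -0.273  0.262]
 [-0.943 -0.32  -0.095 -0.518]
 [-0.001  0.289 -0.957  0.372]
 [ 0.     0.     0.     1.   ]] 64.33756676449144
```

```bash
cat > go.py <<'E'
import sys
from h import *
from workcell import status
from scipy.spatial.transform import Rotation as R
def st():
    s=status.get_state();q=s['orientation'];return s,R.from_quat(q[[1,2,3,0]]).as_matrix()
def shift(t):
    s,M=st();d=M.T@(np.array(t)-s['tcp_pos'])
    yaw=np.degrees(np.arctan2(M[1,0],M[0,0]))
    up=np.cross(M[:,2],[0,0,-1]);
    print("shift",d.round(4),"yaw",yaw.round(1),"level-turn",(M.T@up).round(4),"t",round(s['clock'],2),"F",s['wrist_force'].round(1),"gap",round(s['finger_gap'],4),"j",s['joint_pos'].round(2))
if __name__=="__main__": shift([float(a) for a in sys.argv[1:4]])
E
python3 go.py 0.5225 -0.019 0.23
```

```text
shift [-0.3825 -0.4862  0.0012] yaw -70.5 level-turn [-0.0002  0.0016  0.    ] t 0.1 F [-0.2  0.1 -0.4] gap 0.0855 j [-1.37  0.31  0.05  1.3   0.    1.43]
```

Emit:
carry_out --plan '[{"x":-0.025,"y":-0.032,"z":0,"az":-0.1,"hand":1},{"x":-0.05,"y":-0.064,"z":0,"az":-0.2,"hand":1},{"x":-0.075,"y":-0.096,"z":0,"az":-0.3,"hand":1},{"x":-0.1,"y":-0.128,"z":0,"az":-0.4,"hand":1},{"x":-0.125,"y":-0.16,"z":0,"az":-0.5,"hand":1},{"x":-0.15,"y":-0.192,"z":0,"az":-0.6,"hand":1},{"x":-0.175,"y":-0.224,"z":0,"az":-0.7,"hand":1},{"x":-0.2,"y":-0.256,"z":0,"az":-0.8,"hand":1},{"x":-0.225,"y":-0.288,"z":0,"az":-0.9,"hand":1},{"x":-0.25,"y":-0.32,"z":0,"az":-1.0,"hand":1},{"x":-0.275,"y":-0.35,"z":0,"az":-1.1,"hand":1},{"x":-0.3,"y":-0.38,"z":0,"az":-1.2,"hand":1}]'

```text
schema error: expected keys x, y, z, ax, ay, az, hand
```

```bash
python3 go.py 0.5225 -0.019 0.23
```

```text
shift [-0.3825 -0.4862  0.0012] yaw -70.5 level-turn [-0.0002  0.0016  0.    ] t 0.1 F [-0.2  0.1 -0.4] gap 0.0855 j [-1.37  0.31  0.05  1.3   0.    1.43]
```

Emit:
carry_out --plan '[{"x":-0.025,"y":-0.032,"z":0,"ax":0,"ay":0,"az":-0.1,"hand":1},{"x":-0.05,"y":-0.064,"z":0,"ax":0,"ay":0,"az":-0.2,"hand":1},{"x":-0.075,"y":-0.096,"z":0,"ax":0,"ay":0,"az":-0.3,"hand":1},{"x":-0.1,"y":-0.128,"z":0,"ax":0,"ay":0,"az":-0.4,"hand":1},{"x":-0.125,"y":-0.16,"z":0,"ax":0,"ay":0,"az":-0.5,"hand":1},{"x":-0.15,"y":-0.192,"z":0,"ax":0,"ay":0,"az":-0.6,"hand":1},{"x":-0.175,"y":-0.224,"z":0,"ax":0,"ay":0,"az":-0.7,"hand":1},{"x":-0.2,"y":-0.256,"z":0,"ax":0,"ay":0,"az":-0.8,"hand":1},{"x":-0.225,"y":-0.288,"z":0,"ax":0,"ay":0,"az":-0.9,"hand":1},{"x":-0.25,"y":-0.32,"z":0,"ax":0,"ay":0,"az":-1.0,"hand":1},{"x":-0.275,"y":-0.35,"z":0,"ax":0,"ay":0,"az":-1.1,"hand":1},{"x":-0.3,"y":-0.38,"z":0,"ax":0,"ay":0,"az":-1.2,"hand":1}]'

```text
clock: 1.1
tcp_pos: [0.4503, -0.1302, 0.2309]
orientation: [-0.001, 1.0, -0.013, -0.0]
wrist_force: [0.4, -0.3, -0.0]
finger_gap: 0.0856
```

```bash
python3 go.py 0.5225 -0.019 0.23
```

```text
shift [ 0.0693 -0.113   0.001 ] yaw -1.5 level-turn [-0.0017  0.0006  0.    ] t 1.1 F [ 0.4 -0.3 -0. ] gap 0.0856 j [-0.45  0.11 -0.21  1.25  0.    1.14]
```

Emit:
carry_out --plan '[{"x":0.02,"y":-0.033,"z":0,"ax":0,"ay":0,"az":0,"hand":1},{"x":0.04,"y":-0.066,"z":0,"ax":0,"ay":0,"az":0,"hand":1},{"x":0.06,"y":-0.099,"z":0,"ax":0,"ay":0,"az":0,"hand":1},{"x":0.069,"y":-0.113,"z":0.001,"ax":0,"ay":0,"az":0,"hand":1},{"x":0.069,"y":-0.113,"z":0.001,"ax":0,"ay":0,"az":0,"hand":1},{"x":0.069,"y":-0.113,"z":0.001,"ax":0,"ay":0,"az":0,"hand":1},{"x":0.069,"y":-0.113,"z":0.001,"ax":0,"ay":0,"az":0,"hand":1}]'

```text
clock: 1.68
tcp_pos: [0.5215, -0.0193, 0.2296]
orientation: [-0.001, 1.0, -0.013, -0.001]
wrist_force: [-0.0, -0.4, -0.6]
finger_gap: 0.0856
```

```bash
python3 go.py 0.5225 -0.019 0.102
python3 - <<'E'
from h import *
from workcell import viewer
m=viewer.camera_model("wrist");im=viewer.read_camera("wrist")[:,:,::-1].copy();cv2.imwrite("pics/wrist1.png",im)
H,S,V=cv2.split(cv2.cvtColor(im,cv2.COLOR_BGR2HSV))
mk=(((H<6)|(H>174))&(S>150)&(V>60)).astype('uint8')
c,l,s,ce=cv2.connectedComponentsWithStats(mk)
for i in range(1,c):
    if s[i,4]>50:print(s[i],ce[i])
print(proj(m,(0.5225,-.019,.148)),proj(m,(0.5225,-.019,.088)))
E
```

```text
shift [ 0.0012 -0.0002  0.1276] yaw -1.5 level-turn [-0.0015  0.002   0.    ] t 1.68 F [-0.  -0.4 -0.6] gap 0.0856 j [-0.19  0.21 -0.09  1.27  0.    1.41]
[245 194  31  29 685] [260.03211679 207.97664234]
[258.93903967 209.95951583] [258.90381052 190.51610883]
```

View pics/wrist1.png

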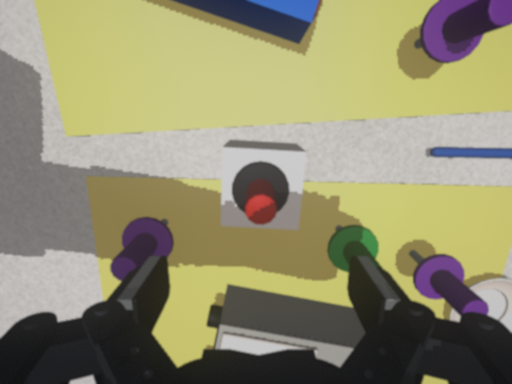

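The wrist image shows the red handle top at (260,208), where my estimate projects to (259,210), and the white stand centred near (262,188). They agree within about 1 mm, so I descend.

Emit:
carry_out --plan '[{"x":0.001,"y":0,"z":0.035,"ax":0,"ay":0,"az":0,"hand":1},{"x":0.001,"y":0,"z":0.07,"ax":0,"ay":0,"az":0,"hand":1},{"x":0.001,"y":0,"z":0.1,"ax":0,"ay":0,"az":0,"hand":1},{"x":0.001,"y":0,"z":0.125,"ax":-0.001,"ay":0.002,"az":0,"hand":1},{"x":0.001,"y":0,"z":0.125,"ax":-0.001,"ay":0.002,"az":0,"hand":1},{"x":0.001,"y":0,"z":0.125,"ax":-0.001,"ay":0.002,"az":0,"hand":0.5},{"x":0.001,"y":0,"z":0.125,"ax":-0.001,"ay":0.002,"az":0,"hand":0.35},{"x":0.001,"y":0,"z":0.125,"ax":-0.001,"ay":0.002,"az":0,"hand":0},{"x":0.001,"y":0,"z":0.125,"ax":-0.001,"ay":0.002,"az":0,"hand":0},{"x":0.001,"y":0,"z":0.125,"ax":-0.001,"ay":0.002,"az":0,"hand":0},{"x":0.001,"y":0,"z":0.125,"ax":-0.001,"ay":0.002,"az":0,"hand":0},{"x":0.001,"y":0,"z":0.125,"ax":-0.001,"ay":0.002,"az":0,"hand":0}]' --squeeze 60

```text
clock: 2.73
tcp_pos: [0.5235, -0.0199, 0.1066]
orientation: [0.0, 1.0, -0.013, 0.002]
wrist_force: [-0.7, -0.4, 6.5]
finger_gap: 0.0248
```

```bash
python3 go.py 0.5225 -0.019 0.204
```

```text
shift [-0.0007 -0.0008 -0.0974] yaw -1.5 level-turn [ 0.0004 -0.0035  0.    ] t 2.73 F [-0.7 -0.4  6.5] gap 0.0248 j [-0.19  0.29 -0.31  0.97  0.    1.41]
```

Gripped, with a gap of 24.8 mm. I lift by 100 mm.

Emit:
carry_out --plan '[{"x":0,"y":0,"z":-0.02,"ax":0,"ay":0,"az":0,"hand":0},{"x":0,"y":0,"z":-0.05,"ax":0,"ay":0,"az":0,"hand":0},{"x":0,"y":0,"z":-0.08,"ax":0,"ay":0,"az":0,"hand":0},{"x":0,"y":0,"z":-0.1,"ax":0,"ay":0,"az":0,"hand":0},{"x":0,"y":0,"z":-0.1,"ax":0,"ay":0,"az":0,"hand":0},{"x":0,"y":0,"z":-0.1,"ax":0,"ay":0,"az":0,"hand":0}]'

```text
clock: 3.23
tcp_pos: [0.524, -0.0199, 0.2079]
orientation: [0.001, 1.0, -0.013, 0.003]
wrist_force: [-0.9, 0.6, -2.0]
finger_gap: 0.0247
```

```bash
python3 go.py 0.5575 0.202 0.207
python3 - <<'E'
from h import *
from workcell import viewer
ims=[]
for n in ["wrist","scene"]:
    im=viewer.read_camera(n)[:,:,::-1].copy();ims.append(im)
cv2.imwrite("pics/lift.png",cv2.resize(np.hstack(ims),(800,300)));cv2.imwrite("pics/lift_w.png",ims[0]);cv2.imwrite("pics/lift_s.png",ims[1])
E
```

```text
shift [ 0.0275 -0.2227  0.0008] yaw -1.5 level-turn [ 0.0009 -0.0065  0.    ] t 3.23 F [-0.9  0.6 -2. ] gap 0.0247 j [-0.19  0.22 -0.14  1.21  0.    1.41]
```

View pics/lift.png

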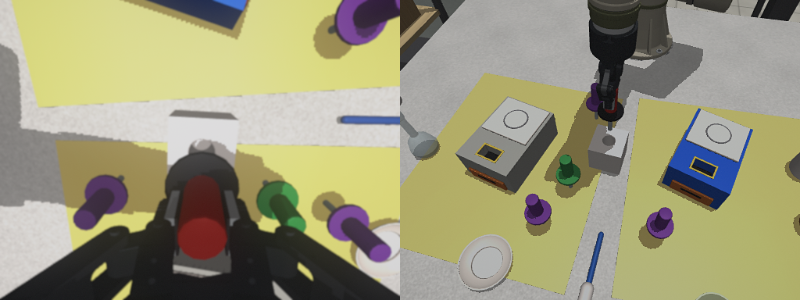

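The key is held and clear of the stand. I crop in to measure its tilt and the hole, which is now visible.

Run:
```python
from h import *
im=cv2.imread("pics/lift_s.png");a=cv2.resize(im[90:210,225:325],(500,600),interpolation=cv2.INTER_CUBIC)
cv2.imwrite("pics/liftc.png",a)
from workcell import viewer
s=viewer.camera_model("scene")
# expected: axis at TCP xy; handle centre z ~ tcp+.0145
for z in (.2079+.019,.2079+.019-.038-.0,.2079+.019-.1): p=proj(s,(.524,-.0199,z));print(z,p,(p-[225,90])*5)
p=proj(s,(.5225,-.0195,.08));print((p-[225,90])*5)
```

```text
0.2269 [269.18055727 122.4889801 ] [220.90278637 162.4449005 ]
0.18889999999999998 [268.56254355 139.36541058] [217.81271774 246.82705292]
0.12689999999999999 [267.68509389 163.32639644] [213.42546944 366.63198222]
[212.36417095 442.17787156]
```

View pics/liftc.png

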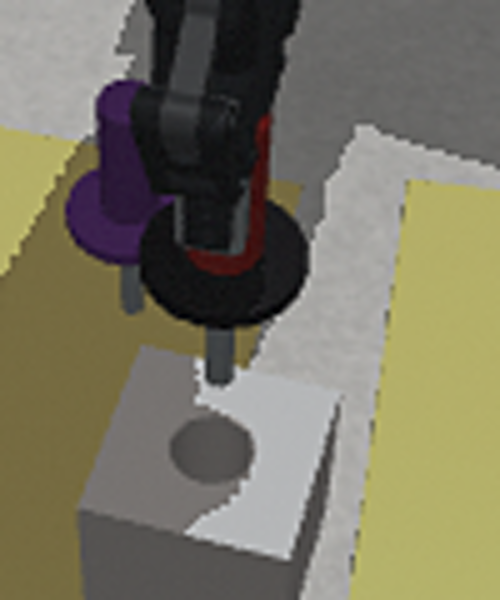

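View pics/lift_w.png

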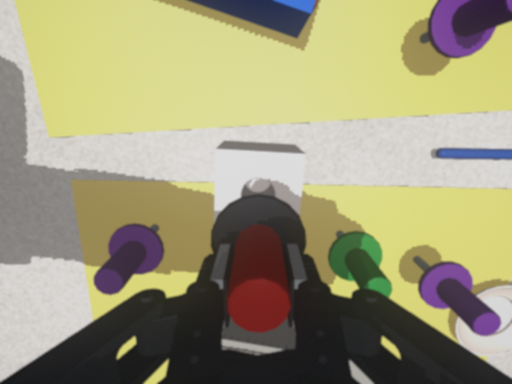

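Measured: the hole is at crop (212,449), i.e. scene (267.4,179.8), and the rod tip at crop (219,380). The key hangs upright with its handle centre about 11 mm above the TCP and its tip about 85 mm below. Next I move over the slot.

Emit:
carry_out --plan '[{"x":0.004,"y":-0.032,"z":0,"ax":0,"ay":-0.003,"az":0,"hand":0},{"x":0.008,"y":-0.064,"z":0,"ax":0,"ay":-0.006,"az":0,"hand":0},{"x":0.012,"y":-0.096,"z":0,"ax":0.001,"ay":-0.006,"az":0,"hand":0},{"x":0.016,"y":-0.128,"z":0,"ax":0.001,"ay":-0.006,"az":0,"hand":0},{"x":0.02,"y":-0.16,"z":0,"ax":0.001,"ay":-0.006,"az":0,"hand":0},{"x":0.024,"y":-0.19,"z":0,"ax":0.001,"ay":-0.006,"az":0,"hand":0},{"x":0.0275,"y":-0.215,"z":0,"ax":0.001,"ay":-0.006,"az":0,"hand":0},{"x":0.0275,"y":-0.2225,"z":0,"ax":0.001,"ay":-0.006,"az":0,"hand":0},{"x":0.0275,"y":-0.2225,"z":0,"ax":0.001,"ay":-0.006,"az":0,"hand":0},{"x":0.0275,"y":-0.2225,"z":0,"ax":0.001,"ay":-0.006,"az":0,"hand":0},{"x":0.0275,"y":-0.2225,"z":0,"ax":0.001,"ay":-0.006,"az":0,"hand":0}]'

```text
clock: 4.25
tcp_pos: [0.5553, 0.2009, 0.2047]
orientation: [-0.0, 1.0, -0.014, -0.003]
wrist_force: [0.2, 0.0, -0.8]
finger_gap: 0.0246
```

```bash
python3 go.py 0.5575 0.202 0.1296
python3 - <<'E'
from h import *
from workcell import viewer,status
T=status.get_state()['tcp_pos']
m=viewer.camera_model("wrist");w=viewer.read_camera("wrist")[:,:,::-1].copy();s=viewer.read_camera("scene")[:,:,::-1].copy()
cv2.imwrite("pics/slot_w.png",w);cv2.imwrite("pics/slot_s.png",cv2.resize(s[130:250,325:445],(600,600),interpolation=cv2.INTER_CUBIC))
sm=viewer.camera_model("scene")
print("tip pred scene crop",(proj(sm,T-[0,0,.0846])-[325,130])*5,"slot",(proj(sm,(.5575,.202,.085))-[325,130])*5)
print("wrist tip",proj(m,T-[0,0,.0846]),"slot",proj(m,(.5575,.202,.085)))
E
```

```text
shift [ 0.0026 -0.0012  0.075 ] yaw -1.6 level-turn [0.0001 0.0059 0.    ] t 4.25 F [ 0.2  0.  -0.8] gap 0.0246 j [0.21 0.36 0.04 1.26 0.   1.81]
tip pred scene crop [346.73756767 358.83427165] slot [318.57230731 418.68015788]
wrist tip [258.08594438 209.04500715] slot [260.78063982 195.60482479]
```

View pics/slot_s.png

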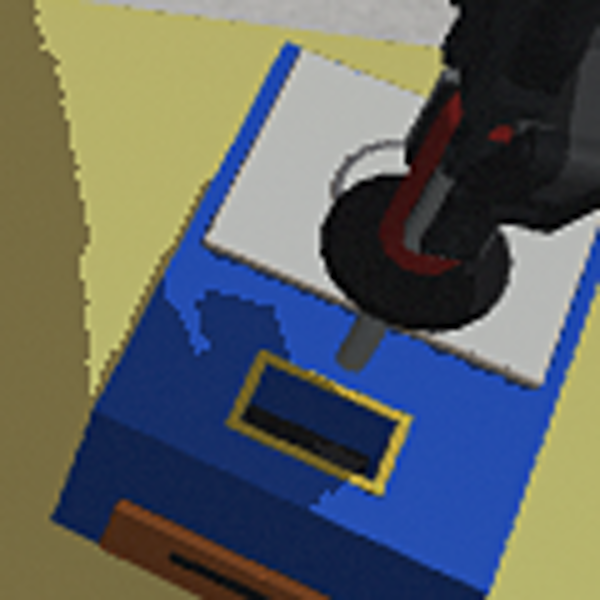

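View pics/slot_w.png

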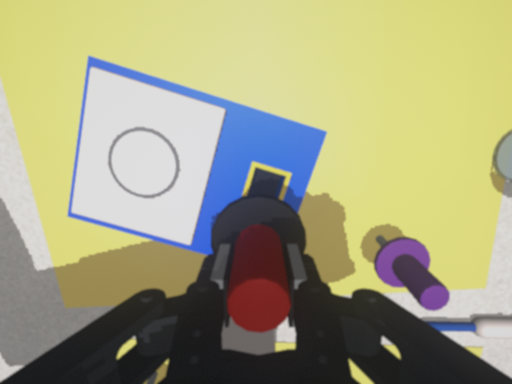

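In the scene crop the rod tip is at (350,367), predicted (347,359), and the slot centre is at (321,423), predicted (319,419). That is close enough, so I descend with a small correction.

Emit:
carry_out --plan '[{"x":0.003,"y":-0.001,"z":0,"ax":0,"ay":0.005,"az":0,"hand":0},{"x":0.003,"y":-0.001,"z":0.01,"ax":0,"ay":0.005,"az":0,"hand":0},{"x":0.003,"y":-0.001,"z":0.02,"ax":0,"ay":0.005,"az":0,"hand":0},{"x":0.003,"y":-0.001,"z":0.03,"ax":0,"ay":0.005,"az":0,"hand":0},{"x":0.003,"y":-0.001,"z":0.04,"ax":0,"ay":0.005,"az":0,"hand":0},{"x":0.003,"y":-0.001,"z":0.05,"ax":0,"ay":0.005,"az":0,"hand":0},{"x":0.003,"y":-0.001,"z":0.06,"ax":0,"ay":0.005,"az":0,"hand":0},{"x":0.003,"y":-0.001,"z":0.068,"ax":0,"ay":0.005,"az":0,"hand":0},{"x":0.003,"y":-0.001,"z":0.075,"ax":0,"ay":0.005,"az":0,"hand":0},{"x":0.003,"y":-0.001,"z":0.075,"ax":0,"ay":0.005,"az":0,"hand":0},{"x":0.003,"y":-0.001,"z":0.075,"ax":0,"ay":0.005,"az":0,"hand":0},{"x":0.003,"y":-0.001,"z":0.075,"ax":0,"ay":0.005,"az":0,"hand":0}]'

```text
clock: 5.35
tcp_pos: [0.5582, 0.2017, 0.1308]
orientation: [-0.0, 1.0, -0.014, 0.0]
wrist_force: [-0.6, 0.1, 3.0]
finger_gap: 0.0248
```

```bash
python3 go.py 0.5575 0.202 0.1296
python3 - <<'E'
from h import *
from workcell import viewer,status
w=viewer.read_camera("top")[:,:,::-1].copy();s=viewer.read_camera("scene")[:,:,::-1].copy()
cv2.imwrite("pics/push.png",np.hstack([cv2.resize(s[130:280,315:465],(400,400)),cv2.resize(w[130:280,80:230],(400,400))]))
E
```

```text
shift [-0.0007 -0.0003  0.0012] yaw -1.6 level-turn [-0.0005 -0.0001  0.    ] t 5.35 F [-0.6  0.1  3. ] gap 0.0248 j [ 0.21  0.39 -0.09  1.09  0.    1.81]
```

View pics/push.png

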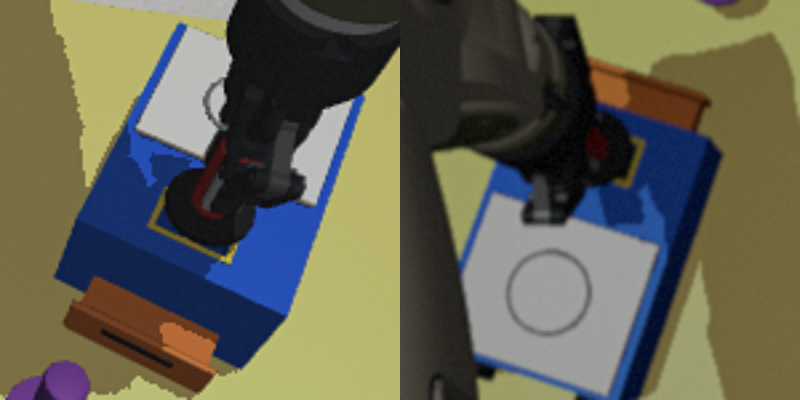

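The battery is clearly out: the orange pack sticks out at the back, at (140,340) in the left crop and (650,95) in the right. I lift.

Emit:
carry_out --plan '[{"x":0,"y":0,"z":-0.01,"ax":0,"ay":0,"az":0,"hand":0},{"x":0,"y":0,"z":-0.03,"ax":0,"ay":0,"az":0,"hand":0},{"x":0,"y":0,"z":-0.055,"ax":0,"ay":0,"az":0,"hand":0},{"x":0,"y":0,"z":-0.08,"ax":0,"ay":0,"az":0,"hand":0},{"x":0,"y":0,"z":-0.08,"ax":0,"ay":0,"az":0,"hand":0},{"x":0,"y":0,"z":-0.08,"ax":0,"ay":0,"az":0,"hand":0}]'

```text
clock: 5.95
tcp_pos: [0.5597, 0.202, 0.2131]
orientation: [-0.001, 1.0, -0.014, 0.002]
wrist_force: [0.5, -0.2, -1.4]
finger_gap: 0.0249
```

```bash
python3 go.py 0.5235 -0.0195 0.208;python3 - <<'E'
from h import *
from workcell import viewer
print(ray(viewer.camera_model("scene"),(267.4,179.8),.08))
E
```

```text
shift [-0.0299  0.2224  0.0046] yaw -1.6 level-turn [-0.0017 -0.0048  0.    ] t 5.95 F [ 0.5 -0.2 -1.4] gap 0.0249 j [0.21 0.35 0.06 1.27 0.   1.81]
[ 0.52561373 -0.01903766  0.08      ]
```

Emit:
carry_out --plan '[{"x":-0.004,"y":0.032,"z":0,"ax":-0.001,"ay":-0.004,"az":0,"hand":0},{"x":-0.008,"y":0.064,"z":0,"ax":-0.001,"ay":-0.004,"az":0,"hand":0},{"x":-0.012,"y":0.096,"z":0,"ax":-0.001,"ay":-0.004,"az":0,"hand":0},{"x":-0.016,"y":0.128,"z":0.002,"ax":-0.001,"ay":-0.004,"az":0,"hand":0},{"x":-0.02,"y":0.16,"z":0.003,"ax":-0.001,"ay":-0.004,"az":0,"hand":0},{"x":-0.024,"y":0.19,"z":0.004,"ax":-0.001,"ay":-0.004,"az":0,"hand":0},{"x":-0.0295,"y":0.215,"z":0.005,"ax":-0.001,"ay":-0.004,"az":0,"hand":0},{"x":-0.0295,"y":0.222,"z":0.005,"ax":-0.001,"ay":-0.004,"az":0,"hand":0},{"x":-0.0295,"y":0.222,"z":0.005,"ax":-0.001,"ay":-0.004,"az":0,"hand":0},{"x":-0.0295,"y":0.222,"z":0.005,"ax":-0.001,"ay":-0.004,"az":0,"hand":0},{"x":-0.0295,"y":0.222,"z":0.005,"ax":-0.001,"ay":-0.004,"az":0,"hand":0}]'

```text
clock: 6.87
tcp_pos: [0.5239, -0.0182, 0.2072]
orientation: [-0.001, 1.0, -0.014, 0.0]
wrist_force: [0.8, 0.0, -1.6]
finger_gap: 0.0247
```

```bash
python3 go.py 0.524 -0.0195 0.1066
python3 - <<'E'
from h import *
from workcell import viewer,status
T=status.get_state()['tcp_pos']
s=viewer.read_camera("scene")[:,:,::-1].copy();sm=viewer.camera_model("scene")
cv2.imwrite("pics/back.png",cv2.resize(s[90:210,225:325],(500,600),interpolation=cv2.INTER_CUBIC))
print("tip",(proj(sm,T-[0,0,.0846])-[225,90])*5)
E
```

```text
shift [0.0002 0.0015 0.1006] yaw -1.6 level-turn [-0.0012 -0.0001  0.    ] t 6.87 F [ 0.8  0.  -1.6] gap 0.0247 j [-0.19  0.22 -0.13  1.21  0.    1.41]
tip [218.06197472 374.73785261]
```

View pics/back.png

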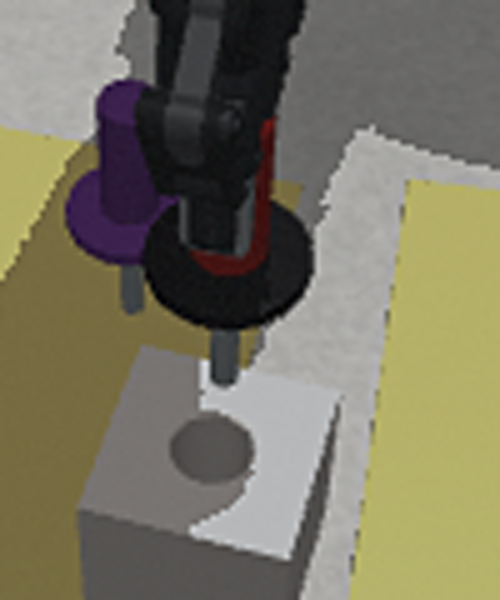

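The key is still upright, with its tip at crop (224,381) above the hole at (212,449). It sits slightly to the right, so I shift it 2.5 mm and lower it.

Emit:
carry_out --plan '[{"x":0.001,"y":0.0025,"z":0,"ax":0,"ay":0,"az":0,"hand":0},{"x":0.001,"y":0.0025,"z":0.012,"ax":0,"ay":0,"az":0,"hand":0},{"x":0.001,"y":0.0025,"z":0.025,"ax":0,"ay":0,"az":0,"hand":0},{"x":0.001,"y":0.0025,"z":0.038,"ax":0,"ay":0,"az":0,"hand":0},{"x":0.001,"y":0.0025,"z":0.052,"ax":0,"ay":0,"az":0,"hand":0},{"x":0.001,"y":0.0025,"z":0.066,"ax":0,"ay":0,"az":0,"hand":0},{"x":0.001,"y":0.0025,"z":0.078,"ax":0,"ay":0,"az":0,"hand":0},{"x":0.001,"y":0.0025,"z":0.088,"ax":0,"ay":0,"az":0,"hand":0},{"x":0.001,"y":0.0025,"z":0.095,"ax":0,"ay":0,"az":0,"hand":0},{"x":0.001,"y":0.0025,"z":0.0985,"ax":0,"ay":0,"az":0,"hand":0},{"x":0.001,"y":0.0025,"z":0.0985,"ax":0,"ay":0,"az":0,"hand":0},{"x":0.001,"y":0.0025,"z":0.0985,"ax":0,"ay":0,"az":0,"hand":0}]'

```text
clock: 7.92
tcp_pos: [0.5252, -0.0203, 0.1091]
orientation: [-0.001, 1.0, -0.013, 0.0]
wrist_force: [0.1, 1.1, -0.6]
finger_gap: 0.0243
```

```bash
python3 go.py 0.524 -0.0195 0.1066
python3 - <<'E'
from h import *
from workcell import viewer,status
s=viewer.read_camera("scene")[:,:,::-1].copy()
cv2.imwrite("pics/in.png",cv2.resize(s[90:210,225:325],(500,600),interpolation=cv2.INTER_CUBIC))
E
```

```text
shift [-0.0012 -0.0007  0.0025] yaw -1.5 level-turn [-0.001  -0.0007  0.    ] t 7.92 F [ 0.1  1.1 -0.6] gap 0.0243 j [-0.19  0.29 -0.3   0.98  0.    1.41]
```

View pics/in.png

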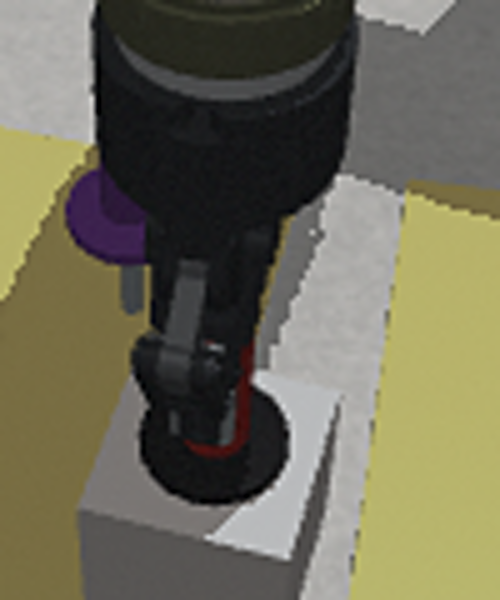

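The guard is just above the stand. I lower the last 2–3 mm and release.

Emit:
carry_out --plan '[{"x":-0.001,"y":0,"z":0.0015,"ax":0,"ay":0,"az":0,"hand":0},{"x":-0.001,"y":0,"z":0.0025,"ax":0,"ay":0,"az":0,"hand":0},{"x":-0.001,"y":0,"z":0.0025,"ax":0,"ay":0,"az":0,"hand":0},{"x":-0.001,"y":0,"z":0.0025,"ax":0,"ay":0,"az":0,"hand":0.4},{"x":-0.001,"y":0,"z":0.0025,"ax":0,"ay":0,"az":0,"hand":0.5},{"x":-0.001,"y":0,"z":0.0025,"ax":0,"ay":0,"az":0,"hand":0.7},{"x":-0.001,"y":0,"z":0.0025,"ax":0,"ay":0,"az":0,"hand":0.9},{"x":-0.001,"y":0,"z":0.0025,"ax":0,"ay":0,"az":0,"hand":0.9},{"x":-0.001,"y":0,"z":0.0025,"ax":0,"ay":0,"az":0,"hand":0.9}]'

```text
clock: 8.72
tcp_pos: [0.5245, -0.0204, 0.107]
orientation: [-0.0, 1.0, -0.013, 0.001]
wrist_force: [-0.2, -0.8, -0.6]
finger_gap: 0.0766
```

```bash
python3 go.py 0.524 -0.0195 0.1066
```

```text
shift [-0.0005 -0.0008  0.0004] yaw -1.5 level-turn [-0.0009 -0.0015  0.    ] t 8.72 F [-0.2 -0.8 -0.6] gap 0.0766 j [-0.19  0.29 -0.3   0.98  0.    1.41]
```

Lift straight up, then back off to one side (−y) so the view is clear.

Emit:
carry_out --plan '[{"x":0,"y":0,"z":-0.025,"ax":0,"ay":0,"az":0,"hand":0.9},{"x":0,"y":0,"z":-0.06,"ax":0,"ay":0,"az":0,"hand":0.9},{"x":0,"y":0,"z":-0.095,"ax":0,"ay":0,"az":0,"hand":0.9},{"x":0,"y":0,"z":-0.125,"ax":0,"ay":0,"az":0,"hand":0.9},{"x":-0.03,"y":0.01,"z":-0.13,"ax":0,"ay":0,"az":0,"hand":0.9},{"x":-0.06,"y":0.02,"z":-0.13,"ax":0,"ay":0,"az":0,"hand":0.9},{"x":-0.09,"y":0.04,"z":-0.13,"ax":0,"ay":0,"az":0,"hand":0.9},{"x":-0.1,"y":0.07,"z":-0.13,"ax":0,"ay":0,"az":0,"hand":0.9},{"x":-0.1,"y":0.1,"z":-0.13,"ax":0,"ay":0,"az":0,"hand":0.9},{"x":-0.1,"y":0.1,"z":-0.13,"ax":0,"ay":0,"az":0,"hand":0.9},{"x":-0.1,"y":0.1,"z":-0.13,"ax":0,"ay":0,"az":0,"hand":0.9}]'

```text
clock: 9.63
tcp_pos: [0.4215, -0.1189, 0.2369]
orientation: [-0.0, 1.0, -0.015, 0.001]
wrist_force: [0.1, 0.2, 0.3]
finger_gap: 0.0768
```

```bash
python3 go.py 0.524 -0.0195 0.1066
python3 - <<'E'
from h import *
from workcell import viewer,status
t=viewer.read_camera("top")[:,:,::-1].copy();s=viewer.read_camera("scene")[:,:,::-1].copy()
cv2.imwrite("pics/fin.png",np.hstack([cv2.resize(s,(400,300)),cv2.resize(t,(400,300))]))
cv2.imwrite("pics/finc.png",np.hstack([cv2.resize(s[120:220,218:318],(400,400)),cv2.resize(t[160:240,230:310],(400,400))]))
for n,im in(("top",t),("scene",s)):
    H,S,V=cv2.split(cv2.cvtColor(im,cv2.COLOR_BGR2HSV));mk=(((H<6)|(H>174))&(S>180)&(V>80)).astype('uint8')
    c,l,q,ce=cv2.connectedComponentsWithStats(mk)
    for i in range(1,c):
        if q[i,4]>50:print(n,q[i],ce[i],ray(viewer.camera_model(n),ce[i],.148))
E
```

```text
shift [ 0.0992 -0.1024  0.1306] yaw -1.7 level-turn [-0.0009 -0.002   0.    ] t 9.63 F [0.1 0.2 0.3] gap 0.0768 j [-0.46  0.04 -0.27  1.26  0.    1.14]
top [265 192  14  15 147] [271.40136054 198.68707483] [ 0.52378897 -0.01937463  0.148     ]
scene [262 151  14  11 111] [268.15315315 156.30630631] [ 0.52543005 -0.01930259  0.148     ]
```

View pics/fin.png

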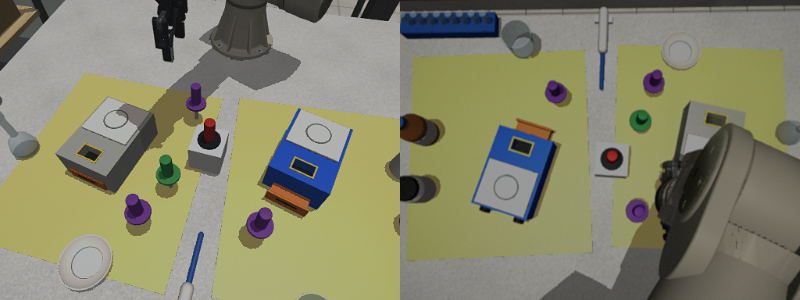

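View pics/finc.png

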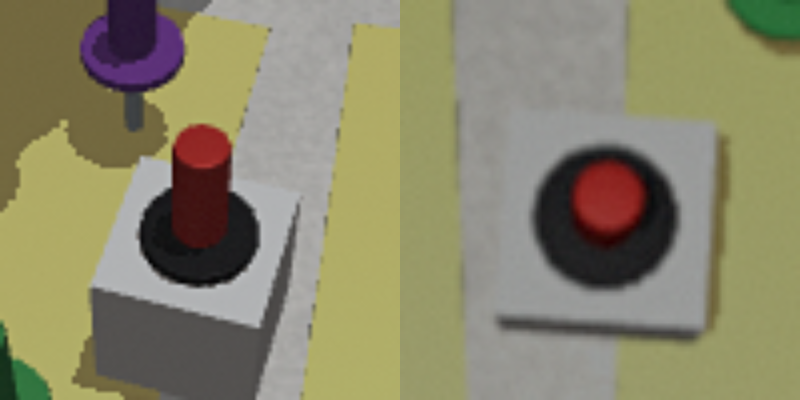

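The key sits upright in the stand with its guard lying flat. The blue pack is out, the grey one is in, and the robot touches nothing, so I hand in.

```bash
python3 -c "
from workcell import env
print(env.hand_in())"
```

```text
the job is handed in; nothing more can be done
None
```

The blue stirrer's battery is out, the key is back in its stand, and the job was handed in after about 10 s of the 38 s allowed. I took the red key, pushed its rod about 40 mm down the blue slot, and put it back in the hole.

- **Batteries:** in the final pictures the blue pack sticks out at the back and the grey one is still shut in. I judged this by eye and did not measure how far the blue pack moved.
- **Key:** it stands upright with its guard flat on the stand. The handle is at about (0.524–0.525, −0.019), within about 3 mm of where I put the hole's centre.
- **Robot:** it is clear of everything, with no force on the wrist.
- **Failures and disagreements:** one early move was refused because keys were missing from its rows; nothing moved. The two cameras disagreed by up to 6 mm on the stand's position. I used a value between them, and no collision showed.

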